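# Find the tight spot on a linear slide and back the carriage off

### The arm

A 7-joint arm with a two-finger parallel gripper is mounted at the origin on the work surface. World frame = base frame: x ahead of the robot, y to its left, z up, the work surface at z = 0. Lengths are in m, angles in degrees, forces in N, time in s.
With the tool pointing down it reaches from about 0.425 to 1.025 m from the base axis. Payload 3.6 kg.
Tool frame: the origin (TCP) lies midway between the tips of the shut fingers; the grasp point (between the pads) lies 19 mm behind it; x points along the fingers, y is the direction in which the jaws open and shut, and the axes are right-handed (so a half turn about x gives the same grasp; the last joint's range is limited). The gripper opens to 85 mm and grips with 20 to 120 N. Pads are 22 mm wide; open, the fingers measure 114 mm over their backs; the gripper's body (76 mm by 85 mm) begins 54 mm behind the grasp point. The pads swing forward as they close: fully open they stand 13 mm farther back than shut.
Start: joints at [-70.846, 33.873, 2.773, 92.16, -1.908, 54.013, -1.931], TCP at [0.301, 0.66, 0.231] pointing down, gripper open.
Joint ranges: [-153.93, 153.93], [-27.13, 128.08], [-72.61, 78.16], [10.71, 143.7], [-87.88, 267.88], [4.46, 118.87], [-176.78, 176.78]. Speed limits (degrees/s): [147.25, 147.25, 180, 180, 180, 180, 180].

### API

Orientations are given as a 3x3 rotation matrix whose columns are the frame's x, y, z axes.
In Python, from rig import readout, vision, order gives the robot as it stands.
- The arm moves only by the shell command python3 -m crank 'ROWS' [OPENING]. ROWS is JSON, a list of rows, each an object of numbers: "dx", "dy", "dz": the shift along the tool's x, y, z in m; "spin": the turn about the tool's x in rad. In form: [{"dx": .., "dy": .., "dz": .., "spin": ..}, ...]. A call has 1 to 5 rows; each row shifts and turns the commanded pose from where the row before left it, along the tool's axes as they then stand; what a row does not reach is not made up. A row lasts 1/8 s, in which the tool goes at most 62.5 mm and 10.7 degrees, less where a joint would pass 70% of its speed; a pose out of reach is approached as far as the arm can. A call is refused whole if a number of a shift passes 0.0625 or a number of a turn 0.188, either way. A call with a gripper value outside its range is refused whole. OPENING is the opening, from 0 (shut) to 1 (fully open), set as the call begins (- or left out, the last holds). The fingers move at their own pace and stop on an object; the grip force is fixed at half the most. Time passes only in rows, so rows that do not move let the fingers close. It gives the time, the measured TCP pose, the force and the opening at its end, in the units of the state.
- readout.state(): the state, without advancing time (a new reading comes with each control period).
- vision.read_camera(name): name is "scene" or "top"; returns (picture, depth): 480x640x3 uint8, red, green, blue; 480x640 float32, m along the optical axis (not along the pixel's ray), 0 where there is no reading.
- vision.calibration(name): a dict with "K" (3x3 intrinsics, pixels), "xyz" and "orientation" of the camera in the world. Camera axes: x right, y down, z forward; pixel columns grow to the right and rows downward; lengths in m; the calibration is good to about 2 mm. A picture is of the moment at which its call begins. calibration takes no time and is no camera call.
- order.hand_in(): hands the job in, once; it reports no verdict.
The state is a dict: "clock": time; "joint_pos": joint angles; "qd": joint speeds; "joint_torque": joint torques, N m; "ee_pos": TCP position; "tool_rot": TCP orientation; "ft_force": force on the tool from outside, world axes, zero at the start; "torque": the same for the moment, N m; "opening": finger opening in m.
Only numpy, scipy, OpenCV 4.12 (cv2) and the standard library are available. Lean on these libraries where they do the work, as an engineer would, in place of code of your own. Each camera call takes 0.05 s, during which the arm holds its last target. There are 200 camera calls.

### The job

Slide the blue carriage along its rail towards the orange marker, so that it pushes the marker ahead of it until you feel the rail bind; press gently into the tight spot so that you are sure of it, but do not force it. Then back the carriage off so that a gap of about 20 mm is left between it and the marker, and let go; do not touch the marker yourself, and leave the other things on the table alone.

Things in the scene. Friction and masses are not known exactly. Their poses are not given: they have to be found in the camera images.
- rail: The slide: a plywood board 210 x 460 x 18 mm, fixed to the table, with an aluminium rail 40 mm wide, 440 mm long, its top 38 mm above the table. Origin: middle of the board's underside. Its y axis runs along the rail, from the carriage towards the marker (the way to search); x across the rail; z up. A block at each end, centred 218 mm from the middle, rises 48 mm above the table.
- rail_mid (a point): Middle of the rail's top, 38 mm above the table. The rail's groove is pinched somewhere beyond the marker; this cannot be seen or measured, only felt. It begins to bind when the marker's near face (towards the carriage) stands somewhere from 15 to 100 mm beyond this point along the rail's y.
- carriage: The blue carriage: 64 mm across the rail, 60 mm along it, flat top 53 mm above the table, a red upright grip on its middle. Slides only along the rail; frame parallel to the rail's; origin below its middle, at table height. It takes about 2.5 N to move, and about 4 N in all with the marker ahead of it.
- handle (a point): Middle of the red grip on the carriage: a block 20 mm across the rail, 40 mm along the rail and 50 mm high (its foot is 53 mm and its top 103 mm above the table); this point is on its centre line, 90 mm above the table.
- carriage_face (a point): Middle of the carriage's face towards the marker, 46 mm above the table, 30 mm from the carriage's middle. At the tight spot the push rises springily by about 1.2 N per mm: the carriage does not stop dead. A total push of 9 to 13 N on the carriage is a sure find; over 20 N is forcing it.
- marker: The orange marker: a clip astride the rail, 52 mm across it, 12 mm along it, top 52 mm above the table. Slides along the rail with about 1.5 N of friction. As the carriage backs off, the tight spot springs the marker back to within 1.5 mm of where the binding began; there it stays. Frame parallel to the rail's; origin below its middle, at table height.
- marker_face (a point): Middle of the marker's face towards the carriage, 46 mm above the table. The gap between carriage and marker is the distance from the carriage_face point to this one.
- bolt_a: A loose bystander: a dark bolt standing on its head on the board, 18 mm across, 31 mm tall. Origin: centre of its underside.
- bolt_b: A loose bystander: a second dark bolt like the first, on the board.
- hexkey: A loose bystander: an L-shaped hex key of 6 mm bar, 80 x 20 mm, flat on the board. Origin: on its long leg, near the middle.
- dish: A loose bystander: a shallow steel dish 100 mm wide, 22 mm high. Origin: centre of its underside.
- tape: A loose bystander: a yellow roll of tape lying flat, 90 mm wide, 22 mm high. Origin: centre of its underside.
- jar: A loose bystander: a clear jar with a dark lid, 64 mm wide, 70 mm high. Origin: centre of its underside.
- driver: A loose bystander: a screwdriver with a yellow handle. Origin: its underside, near the middle.
- bluebin: A loose bystander: an open blue parts bin 160 x 110 x 75 mm. Origin: centre of its underside.

How it is judged:
By the outcome, as a careful person would: the job done as asked, in the order asked, and still so for the second after the job is handed in, with the robot touching nothing.
It also fails if it takes over 48 s, if anything falls off the work surface, if the arm or the gripper's body presses on something with over 40 N, if the wrist force passes 120 N, or if a joint passes its speed limit or range.

## Working session

There is one attempt and no reset: what is moved stays moved. The work goes in short steps, Python scripts to look and compute and a shell command to move; the robot and the scene stay as the last step left them, time stands still between calls to the robot, and variables do not carry over. Pictures are saved under pics/ and viewed, about 8 in all and at most 12, crops included, and the job is handed in when it is done.

```bash
mkdir -p pics; ls; python3 - <<'E'
from rig import readout, vision
import cv2
s=readout.state();print({k:s[k] for k in('clock','ee_pos','tool_rot','ft_force','opening')})
for n in('scene','top'):
    p,d=vision.read_camera(n);cv2.imwrite(f'pics/{n}0.png',p[:,:,::-1])
    import numpy as np; np.save(f'pics/{n}0.npy',d)
    print(n,vision.calibration(n))
E
```

```text
pics
{'clock': 0.0, 'ee_pos': array([0.30043341, 0.65889251, 0.23012477]), 'tool_rot': array([[-7.99902754e-04,  4.14747374e-01,  9.09936248e-01],
       [-2.13594025e-03,  9.09933755e-01, -4.14748116e-01],
       [-9.99997399e-01, -2.27532762e-03,  1.58017094e-04]]), 'ft_force': array([-0.2978766 ,  0.04376486, -0.18481429]), 'opening': 0.0860008086789436}
scene {'K': array([[485.78283867,   0.        , 319.05533606],
       [  0.        , 485.78283867, 240.37510139],
       [  0.        ,   0.        ,   1.        ]]), 'xyz': array([1.38501068, 0.37667181, 0.7714422 ]), 'orientation': array([[-0.44912397,  0.52840926, -0.72046604],
       [ 0.89346829,  0.2643182 , -0.36311197],
       [-0.00143944, -0.80679585, -0.59082855]])}
top {'K': array([[606.80841005,   0.        , 315.43150297],
       [  0.        , 606.80841005, 237.24885971],
       [  0.        ,   0.        ,   1.        ]]), 'xyz': array([ 0.35336679, -0.05423064,  1.68094095]), 'orientation': array([[ 2.51847472e-02, -9.91759199e-01,  1.25616159e-01],
       [-9.99680107e-01, -2.52774974e-02,  8.55782687e-04],
       [ 2.32653179e-03, -1.25597528e-01, -9.92078549e-01]])}
```

View pics/scene0.png

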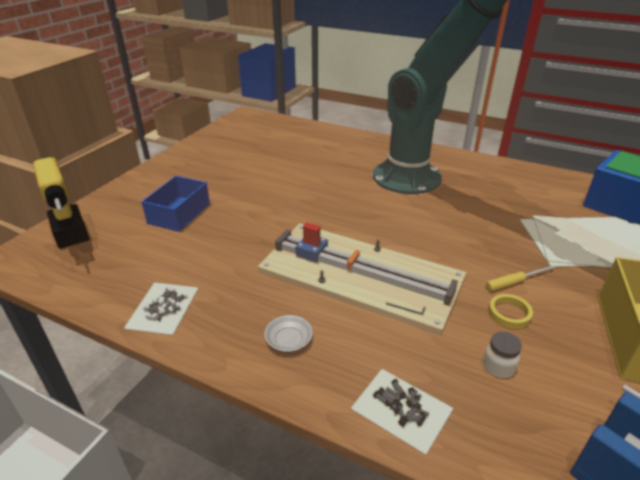

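View pics/top0.png

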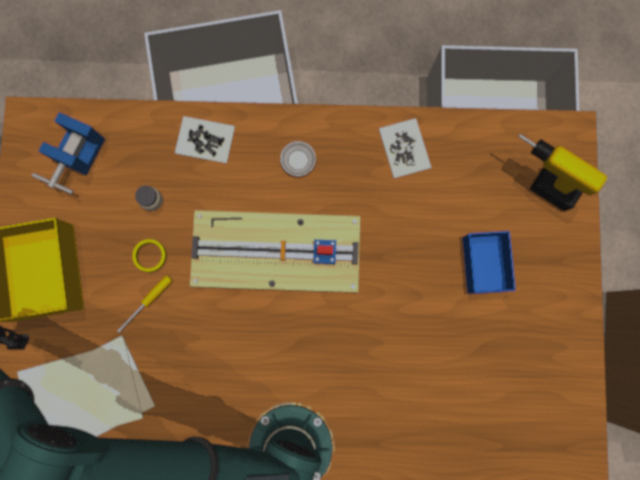

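The scene view shows the carriage at (312,245), its red grip at (312,235), and the marker at (353,259). The top view shows the carriage at (325,252), the marker at (283,251), and the rail running left, about +y in world. I'll enlarge both.

```bash
python3 - <<'E'
import cv2,numpy as np
a=cv2.imread('pics/top0.png')[200:300,180:370];b=cv2.imread('pics/scene0.png')[215:335,255:475]
a=cv2.resize(a,None,fx=4,fy=4,interpolation=cv2.INTER_CUBIC);b=cv2.resize(b,None,fx=3.6,fy=3.6,interpolation=cv2.INTER_CUBIC)
cv2.imwrite('pics/topc.png',a);cv2.imwrite('pics/scenec.png',b)
E
```

```text
(no output)
```

View pics/topc.png

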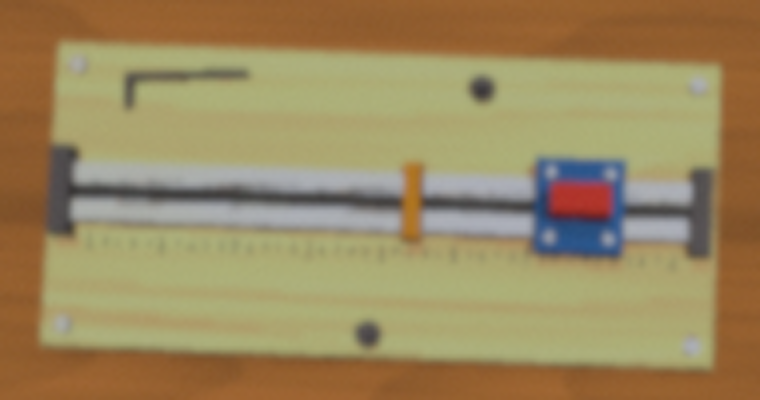

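View pics/scenec.png

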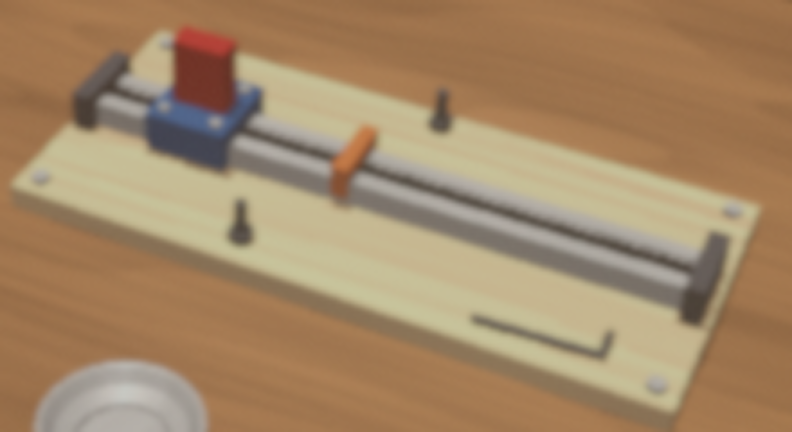

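```bash
cat > h.py <<'E'
import numpy as np
from rig import vision
C={n:vision.calibration(n) for n in('scene','top')}
def ray(n,u,v):
    c=C[n];return c['xyz'],c['orientation']@np.linalg.inv(c['K'])@[u,v,1]
def at(n,u,v,z):
    o,d=ray(n,u,v);return o+d*(z-o[2])/d[2]
def tri(p,q):
    (o,d),(e,f)=ray('top',*p),ray('scene',*q)
    t=np.linalg.lstsq(np.c_[d,-f],e-o,rcond=None)[0]
    a,b=o+d*t[0],e+f*t[1];return (a+b)/2,np.linalg.norm(a-b)
T=lambda u,v:(180+(u+.5)/4-.5,200+(v+.5)/4-.5)
S=lambda u,v:(255+(u+.5)/3.6-.5,215+(v+.5)/3.6-.5)
E
python3 - <<'E'
from h import *
np.set_printoptions(precision=4,suppress=True)
pts={'griptop':((581,198),(206,42),.103),'markertop':((413,201),(356,147),.052),'blockL':((62,189),(711,270),.048),'blockR':((702,213),(104,84),.048)}
P={}
for k,(a,b,z) in pts.items():
    P[k]=at('top',*T(*a),z);print(k,'tri',*tri(T(*a),S(*b)),'top',P[k],'scene',at('scene',*S(*b),z))
c=P['blockL']-P['blockR'];print(np.linalg.norm(c),np.degrees(np.arctan2(c[1],c[0])))
for k in[(538,158),(625,162),(622,256),(534,252)]:print('carr',at('top',*T(*k),.053))
B=[at('top',*T(*k),.018) for k in[(60,41),(721,65),(713,369),(39,347)]]
print(np.array(B),np.mean(B,0));d=B[0]+B[3]-B[1]-B[2];print(np.degrees(np.arctan2(d[1],d[0])),np.linalg.norm(d)/2)
# depth of red grip
import cv2
for n in('top','scene'):
    p=cv2.imread(f'pics/{n}0.png').astype(int);d=np.load(f'pics/{n}0.npy')
    m=(p[...,2]>130)&(p[...,1]<70)&(p[...,0]<70);m[:200]=0;m[300:]=0;m[:,:250]=0;m[:,380:]=0
    v,u=np.nonzero(m);c=C[n];X=np.array([c['xyz']+d[b,a]*(c['orientation']@np.linalg.inv(c['K'])@[a,b,1]) for a,b in zip(u,v)])
    print(n,len(u),u.mean(),v.mean(),np.median(X,0),X.min(0),X.max(0))
E
```

```text
griptop tri [ 0.5226 -0.078   0.1002] 0.0008563676343849895 top [ 0.5225 -0.0783  0.103 ] scene [ 0.5261 -0.0757  0.103 ]
markertop tri [0.5231 0.0347 0.0498] 0.0010136901047032294 top [0.5231 0.0341 0.052 ] scene [0.5255 0.0362 0.052 ]
blockL tri [0.5261 0.2754 0.039 ] 0.003458467993072262 top [0.5256 0.2719 0.048 ] scene [0.5359 0.2783 0.048 ]
blockR tri [ 0.5212 -0.1616  0.0371] 0.0007408923472693191 top [ 0.5203 -0.1612  0.048 ] scene [ 0.534  -0.1532  0.048 ]
0.4331690812319186 89.29850143625032
carr [ 0.5543 -0.0494  0.053 ]
carr [ 0.5531 -0.1083  0.053 ]
carr [ 0.4894 -0.1076  0.053 ]
carr [ 0.4906 -0.0484  0.053 ]
[[ 0.632   0.2845  0.018 ]
 [ 0.6268 -0.1746  0.018 ]
 [ 0.4165 -0.1725  0.018 ]
 [ 0.4199  0.2882  0.018 ]] [0.5238 0.0564 0.018 ]
89.47197488721594 0.4599056662091802
top 86 324.7325581395349 249.65116279069767 [ 0.5206 -0.0786  0.1034] [ 0.5125 -0.0947  0.0947] [ 0.5288 -0.0603  0.111 ]
scene 63 311.44444444444446 227.11111111111111 [ 0.5278 -0.0758  0.1019] [ 0.5185 -0.0939  0.0989] [ 0.5374 -0.0571  0.1054]
```

Carriage centre is about (0.522, -0.078), and the rail lies at about 89.4°. Middle of the board is y≈0.056, so the marker's near face should bind between about y=0.071 and 0.156. First I turn the jaws across the rail.

```bash
python3 -m crank '[{"spin":0.165},{"spin":0.165},{"spin":0.165},{"spin":0.165},{"spin":0.165}]' 1; python3 -m crank '[{"spin":0.165},{"spin":0.164},{}]'; python3 - <<'E'
from rig import readout;import numpy as np
s=readout.state();R=s['tool_rot'];print(R,R.T@(np.array([.522,-.078,.2])-s['ee_pos']),s['joint_pos'])
E
```

```text
[[-7.69641065e-04  4.14762835e-01  9.09929227e-01]
 [-1.88355574e-03  9.09927281e-01 -4.14763541e-01]
 [-9.99997930e-01 -2.03312148e-03  8.09115180e-05]] [ 0.03145344 -0.57867144  0.50729965] [-70.84758647  33.92281517   2.76627137  92.22741896  -1.9094882
  54.01244112  -1.93058955]invalid input at $[0]: expected keys dx, dy, dz, spin
invalid input at $[0]: expected keys dx, dy, dz, spin
```

All four keys are required.

```bash
python3 -m crank '[{"dx":0,"dy":0,"dz":0,"spin":0.165},{"dx":0,"dy":0,"dz":0,"spin":0.165},{"dx":0,"dy":0,"dz":0,"spin":0.165},{"dx":0,"dy":0,"dz":0,"spin":0.165},{"dx":0,"dy":0,"dz":0,"spin":0.165}]' 1; python3 -m crank '[{"dx":0,"dy":0,"dz":0,"spin":0.165},{"dx":0,"dy":0,"dz":0,"spin":0.164},{"dx":0,"dy":0,"dz":0,"spin":0}]'; cat > g.py <<'E'
from rig import readout;import numpy as np,sys
np.set_printoptions(precision=4,suppress=True)
s=readout.state();R=s['tool_rot'];print(s['clock'],s['ee_pos'],s['ft_force'],s['opening']);print(R)
if len(sys.argv)>1:print('delta',R.T@(np.array(eval(sys.argv[1]))-s['ee_pos']))
E
python3 g.py .522,-.078,.2
```

```text
clock: 0.72
ee_pos: [0.3005, 0.6593, 0.2306]
tool_rot: [[-0.001, 0.951, 0.308], [-0.001, 0.308, -0.951], [-1.0, -0.001, 0.001]]
ft_force: [-0.4, -0.4, -0.4]
opening: 0.0854
clock: 1.1
ee_pos: [0.3003, 0.6594, 0.2306]
tool_rot: [[-0.0, 1.0, -0.009], [-0.001, -0.009, -1.0], [-1.0, -0.0, 0.001]]
ft_force: [-0.2, -0.1, 0.2]
opening: 0.0855
1.1 [0.3003 0.6594 0.2306] [-0.2434 -0.105   0.2253] 0.08553137673757659
[[-0.0001  1.     -0.0088]
 [-0.0014 -0.0088 -1.    ]
 [-1.     -0.0001  0.0014]]
delta [0.0316 0.2282 0.7354]
```

```bash
python3 -m crank '[{"dx":0,"dy":0.0152,"dz":0.049,"spin":0},{"dx":0,"dy":0.0152,"dz":0.049,"spin":0},{"dx":0,"dy":0.0152,"dz":0.049,"spin":0},{"dx":0,"dy":0.0152,"dz":0.049,"spin":0},{"dx":0,"dy":0.0152,"dz":0.049,"spin":0}]' >/dev/null; python3 -m crank '[{"dx":0,"dy":0.0152,"dz":0.049,"spin":0},{"dx":0,"dy":0.0152,"dz":0.049,"spin":0},{"dx":0,"dy":0.0152,"dz":0.049,"spin":0},{"dx":0,"dy":0.0152,"dz":0.049,"spin":0},{"dx":0,"dy":0.0152,"dz":0.049,"spin":0}]' ; python3 -m crank '[{"dx":0,"dy":0.0152,"dz":0.049,"spin":0},{"dx":0,"dy":0.0152,"dz":0.049,"spin":0},{"dx":0,"dy":0.0152,"dz":0.049,"spin":0},{"dx":0,"dy":0.0152,"dz":0.049,"spin":0},{"dx":0,"dy":0.0152,"dz":0.049,"spin":0}]' ;  python3 -m crank '[{"dx":0.02,"dy":0,"dz":0,"spin":0},{"dx":0,"dy":0,"dz":0,"spin":0}]'; python3 g.py .522,-.078,.073
```

```text
clock: 2.35
ee_pos: [0.4478, 0.1664, 0.2315]
tool_rot: [[0.001, 1.0, -0.007], [0.0, -0.007, -1.0], [-1.0, 0.001, -0.0]]
ft_force: [-0.1, 0.0, -0.7]
opening: 0.0853
clock: 2.98
ee_pos: [0.521, -0.0793, 0.2314]
tool_rot: [[0.0, 1.0, -0.007], [0.0, -0.007, -1.0], [-1.0, 0.0, -0.0]]
ft_force: [1.5, 0.0, 0.0]
opening: 0.085
clock: 3.22
ee_pos: [0.5194, -0.0782, 0.2102]
tool_rot: [[-0.003, 1.0, -0.01], [0.0, -0.01, -1.0], [-1.0, -0.003, -0.0]]
ft_force: [-0.3, 0.6, 0.2]
opening: 0.0852
3.225 [ 0.5194 -0.0782  0.2102] [-0.3014  0.5653  0.221 ] 0.08515953455075277
[[-0.0033  0.9999 -0.0102]
 [ 0.0003 -0.0102 -0.9999]
 [-1.     -0.0033 -0.0003]]
delta [ 0.1372  0.003  -0.0002]
```

```bash
python3 -m crank '[{"dx":0.028,"dy":0.0025,"dz":0,"spin":0},{"dx":0.028,"dy":0,"dz":0,"spin":0},{"dx":0.028,"dy":0,"dz":0,"spin":0},{"dx":0.028,"dy":0,"dz":0,"spin":0},{"dx":0.025,"dy":0,"dz":0,"spin":0}]'; python3 -m crank '[{"dx":0,"dy":0,"dz":0,"spin":0},{"dx":0,"dy":0,"dz":0,"spin":0}]' ; python3 - <<'E'
from rig import vision;import cv2,numpy as np
o=[]
for n,(a,b,c,d) in(('scene',(165,315,255,475)),('top',(190,310,180,370))):
    p,_=vision.read_camera(n);o.append(cv2.resize(p[a:b,c:d,::-1],(400,int(400*(b-a)/(d-c))),interpolation=cv2.INTER_CUBIC))
h=max(x.shape[0] for x in o)
cv2.imwrite('pics/pre.png',np.hstack([cv2.copyMakeBorder(x,0,h-x.shape[0],0,0,0) for x in o]))
E
```

```text
clock: 3.85
ee_pos: [0.5236, -0.0763, 0.0739]
tool_rot: [[0.001, 1.0, -0.007], [0.001, -0.007, -1.0], [-1.0, 0.001, -0.001]]
ft_force: [0.0, -0.3, -0.7]
opening: 0.0854
clock: 4.1
ee_pos: [0.5239, -0.0773, 0.0753]
tool_rot: [[0.001, 1.0, -0.009], [0.0, -0.009, -1.0], [-1.0, 0.001, -0.0]]
ft_force: [-0.4, -0.0, 0.9]
opening: 0.0856
```

View pics/pre.png

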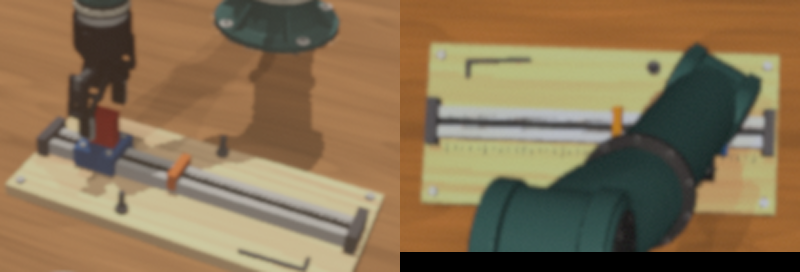

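The jaws straddle the red grip (scene crop at about (105,125)), with one finger on each side and nothing else touched. I close now, then check the force.

```bash
python3 -m crank '[{"dx":0,"dy":0,"dz":0,"spin":0},{"dx":0,"dy":0,"dz":0,"spin":0},{"dx":0,"dy":0,"dz":0,"spin":0},{"dx":0,"dy":0,"dz":0,"spin":0},{"dx":0,"dy":0,"dz":0,"spin":0}]' 0;python3 -m crank '[{"dx":0,"dy":0,"dz":0,"spin":0},{"dx":0,"dy":0,"dz":0,"spin":0},{"dx":0,"dy":0,"dz":0,"spin":0}]'
```

```text
clock: 4.82
ee_pos: [0.5235, -0.0778, 0.0746]
tool_rot: [[0.001, 1.0, -0.011], [0.0, -0.011, -1.0], [-1.0, 0.001, -0.0]]
ft_force: [0.1, 0.8, 3.7]
opening: 0.0192
clock: 5.2
ee_pos: [0.5235, -0.0778, 0.0746]
tool_rot: [[0.001, 1.0, -0.011], [0.0, -0.011, -1.0], [-1.0, 0.001, -0.0]]
ft_force: [-0.1, -0.5, 5.0]
opening: 0.0194
```

```bash
python3 -m crank '[{"dx":0,"dy":0,"dz":-0.01,"spin":0},{"dx":0,"dy":0,"dz":-0.012,"spin":0},{"dx":0,"dy":0,"dz":-0.012,"spin":0},{"dx":0,"dy":0,"dz":-0.012,"spin":0},{"dx":0,"dy":0,"dz":-0.01,"spin":0}]';python3 -m crank '[{"dx":0,"dy":0,"dz":-0.006,"spin":0},{"dx":0,"dy":0,"dz":-0.006,"spin":0},{"dx":0,"dy":0,"dz":-0.006,"spin":0},{"dx":0,"dy":0,"dz":-0.006,"spin":0},{"dx":0,"dy":0,"dz":-0.006,"spin":0}]'; python3 g.py
```

```text
clock: 5.82
ee_pos: [0.5241, -0.0213, 0.0746]
tool_rot: [[0.001, 1.0, -0.011], [-0.001, -0.011, -1.0], [-1.0, 0.001, 0.001]]
ft_force: [-0.1, -2.2, 6.2]
opening: 0.019
clock: 6.45
ee_pos: [0.5244, 0.0077, 0.0746]
tool_rot: [[0.001, 1.0, -0.011], [-0.002, -0.011, -1.0], [-1.0, 0.001, 0.001]]
ft_force: [0.7, -4.2, 5.0]
opening: 0.0193
6.45 [0.5244 0.0077 0.0746] [ 0.6617 -4.1755  4.9873] 0.019341037054789564
[[ 0.0011  0.9999 -0.0115]
 [-0.0015 -0.0115 -0.9999]
 [-1.      0.0011  0.0015]]
```

The marker is now ahead of the carriage: 4.2 N total, as described. I approach the search band in smaller steps.

```bash
python3 -m crank '[{"dx":0,"dy":0,"dz":-0.006,"spin":0},{"dx":0,"dy":0,"dz":-0.006,"spin":0},{"dx":0,"dy":0,"dz":-0.006,"spin":0},{"dx":0,"dy":0,"dz":-0.006,"spin":0},{"dx":0,"dy":0,"dz":-0.005,"spin":0}]'|egrep 'pos|force';python3 -m crank '[{"dx":0,"dy":0,"dz":-0.002,"spin":0},{"dx":0,"dy":0,"dz":-0.002,"spin":0}]'|egrep 'pos|force'; python3 -m crank '[{"dx":0,"dy":0,"dz":-0.002,"spin":0},{"dx":0,"dy":0,"dz":-0.002,"spin":0}]'|egrep 'pos|force'
```

```text
ee_pos: [0.5246, 0.0367, 0.0746]
ft_force: [-0.1, -4.3, 6.4]
ee_pos: [0.5247, 0.0407, 0.0746]
ft_force: [-0.4, -4.8, 5.0]
ee_pos: [0.5247, 0.0446, 0.0746]
ft_force: [0.4, -3.9, 6.4]
```

```bash
cat > ok.py <<'E'
# succeeds while the push is still below 5.8 N
from rig import readout;import sys
s=readout.state();print(s['clock'],s['ee_pos'].round(4),s['ft_force'].round(2));sys.exit(abs(s['ft_force'][1])>5.8)
E
python3 -m crank '[{"dx":0,"dy":0,"dz":-0.002,"spin":0},{"dx":0,"dy":0,"dz":-0.002,"spin":0}]'>/dev/null; python3 ok.py && python3 -m crank '[{"dx":0,"dy":0,"dz":-0.002,"spin":0},{"dx":0,"dy":0,"dz":-0.002,"spin":0}]'>/dev/null && python3 ok.py && python3 -m crank '[{"dx":0,"dy":0,"dz":-0.002,"spin":0},{"dx":0,"dy":0,"dz":-0.002,"spin":0}]'>/dev/null && python3 ok.py && python3 -m crank '[{"dx":0,"dy":0,"dz":-0.002,"spin":0},{"dx":0,"dy":0,"dz":-0.002,"spin":0}]'>/dev/null && python3 ok.py && python3 -m crank '[{"dx":0,"dy":0,"dz":-0.002,"spin":0},{"dx":0,"dy":0,"dz":-0.002,"spin":0}]'>/dev/null && python3 ok.py && python3 -m crank '[{"dx":0,"dy":0,"dz":-0.002,"spin":0},{"dx":0,"dy":0,"dz":-0.002,"spin":0}]'>/dev/null && python3 ok.py
```

```text
7.825 [0.5248 0.0486 0.0746] [-0.04 -4.24  4.94]False
```

```bash
sed -i 's/sys.exit(\(.*\))$/sys.exit(int(\1))/' ok.py
python3 ok.py && python3 -m crank '[{"dx":0,"dy":0,"dz":-0.002,"spin":0},{"dx":0,"dy":0,"dz":-0.002,"spin":0}]'>/dev/null && python3 ok.py && python3 -m crank '[{"dx":0,"dy":0,"dz":-0.002,"spin":0},{"dx":0,"dy":0,"dz":-0.002,"spin":0}]'>/dev/null && python3 ok.py && python3 -m crank '[{"dx":0,"dy":0,"dz":-0.002,"spin":0},{"dx":0,"dy":0,"dz":-0.002,"spin":0}]'>/dev/null && python3 ok.py && python3 -m crank '[{"dx":0,"dy":0,"dz":-0.002,"spin":0},{"dx":0,"dy":0,"dz":-0.002,"spin":0}]'>/dev/null && python3 ok.py && python3 -m crank '[{"dx":0,"dy":0,"dz":-0.002,"spin":0},{"dx":0,"dy":0,"dz":-0.002,"spin":0}]'>/dev/null && python3 ok.py && python3 -m crank '[{"dx":0,"dy":0,"dz":-0.002,"spin":0},{"dx":0,"dy":0,"dz":-0.002,"spin":0}]'>/dev/null && python3 ok.py && python3 -m crank '[{"dx":0,"dy":0,"dz":-0.002,"spin":0},{"dx":0,"dy":0,"dz":-0.002,"spin":0}]'>/dev/null && python3 ok.py
```

```text
7.825 [0.5248 0.0486 0.0746] [-0.04 -4.24  4.94]
8.075 [0.5248 0.0526 0.0746] [-0.54 -3.55  6.94]
8.325 [0.5248 0.0566 0.0746] [-0.34 -5.02  6.25]
8.575 [0.5249 0.0605 0.0746] [-0.37 -3.58  5.78]
8.825 [0.5249 0.0646 0.0746] [ 0.89 -3.45  6.38]
9.075 [0.525  0.0686 0.0746] [ 0.87 -4.04  5.37]
9.325 [0.525  0.0726 0.0746] [ 0.13 -4.28  5.9 ]
9.575 [0.5251 0.0765 0.0746] [ 0.68 -4.53  5.26]
```

```bash

python3 -m crank '[{"dx":0,"dy":0,"dz":-0.002,"spin":0},{"dx":0,"dy":0,"dz":-0.002,"spin":0}]'>/dev/null && python3 ok.py && python3 -m crank '[{"dx":0,"dy":0,"dz":-0.002,"spin":0},{"dx":0,"dy":0,"dz":-0.002,"spin":0}]'>/dev/null && python3 ok.py && python3 -m crank '[{"dx":0,"dy":0,"dz":-0.002,"spin":0},{"dx":0,"dy":0,"dz":-0.002,"spin":0}]'>/dev/null && python3 ok.py && python3 -m crank '[{"dx":0,"dy":0,"dz":-0.002,"spin":0},{"dx":0,"dy":0,"dz":-0.002,"spin":0}]'>/dev/null && python3 ok.py && python3 -m crank '[{"dx":0,"dy":0,"dz":-0.002,"spin":0},{"dx":0,"dy":0,"dz":-0.002,"spin":0}]'>/dev/null && python3 ok.py && python3 -m crank '[{"dx":0,"dy":0,"dz":-0.002,"spin":0},{"dx":0,"dy":0,"dz":-0.002,"spin":0}]'>/dev/null && python3 ok.py && python3 -m crank '[{"dx":0,"dy":0,"dz":-0.002,"spin":0},{"dx":0,"dy":0,"dz":-0.002,"spin":0}]'>/dev/null && python3 ok.py
```

```text
9.825 [0.5251 0.0806 0.0746] [-0.07 -4.05  6.76]
10.075 [0.5251 0.0845 0.0746] [-0.33 -3.94  6.66]
10.325 [0.5252 0.0885 0.0746] [ 0.87 -2.94  6.55]
10.575 [0.5252 0.0925 0.0746] [-0.75 -3.59  5.8 ]
10.825 [0.5253 0.0953 0.0746] [ 0.2  -7.79  6.4 ]
```

The push jumped to 7.8 N at TCP y=0.0953. I hold to confirm it, then press in 1 mm steps.

```bash

python3 -m crank '[{"dx":0,"dy":0,"dz":0,"spin":0}]'>/dev/null; python3 ok.py;python3 -m crank '[{"dx":0,"dy":0,"dz":-0.001,"spin":0},{"dx":0,"dy":0,"dz":0,"spin":0}]'>/dev/null;python3 ok.py; python3 -m crank '[{"dx":0,"dy":0,"dz":0,"spin":0}]'>/dev/null;python3 ok.py
```

```text
10.95 [0.5253 0.0955 0.0746] [ 1.15 -5.63  6.39]
11.2 [0.5253 0.0959 0.0746] [ 1.21 -6.88  6.59]
11.325 [0.5252 0.0959 0.0746] [-0.01 -6.56  5.61]
```

```bash

python3 -m crank '[{"dx":0,"dy":0,"dz":-0.001,"spin":0},{"dx":0,"dy":0,"dz":-0.001,"spin":0}]'>/dev/null;python3 ok.py;  python3 -m crank '[{"dx":0,"dy":0,"dz":-0.001,"spin":0}]'>/dev/null;python3 ok.py;python3 -m crank '[{"dx":0,"dy":0,"dz":0,"spin":0}]'>/dev/null;python3 ok.py
```

```text
11.575 [0.5252 0.097  0.0746] [ 0.65 -8.36  6.13]
11.7 [0.5252 0.0976 0.0746] [ 1.   -9.94  5.66]
11.825 [0.5253 0.0977 0.0746] [ 0.82 -8.88  6.02]
```

```bash

python3 -m crank '[{"dx":0,"dy":0,"dz":-0.001,"spin":0},{"dx":0,"dy":0,"dz":-0.001,"spin":0}]'>/dev/null;python3 ok.py;  python3 -m crank '[{"dx":0,"dy":0,"dz":-0.0007,"spin":0}]'>/dev/null;python3 ok.py;python3 -m crank '[{"dx":0,"dy":0,"dz":0,"spin":0}]'>/dev/null;python3 ok.py;python3 -m crank '[{"dx":0,"dy":0,"dz":0,"spin":0}]'>/dev/null;python3 ok.py
```

```text
12.075 [0.5253 0.0988 0.0746] [  1.41 -11.38   5.87]
12.2 [0.5253 0.0992 0.0746] [  0.82 -11.69   6.35]
12.325 [0.5253 0.0992 0.0746] [  1.39 -10.97   5.52]
12.45 [0.5253 0.0992 0.0746] [ 0.37 -9.94  5.94]
```

About 11 N reached and held. The onset extrapolates to TCP y≈0.0935. I back off towards y≈0.074.

```bash

python3 -m crank '[{"dx":0,"dy":0,"dz":0.004,"spin":0},{"dx":0,"dy":0,"dz":0.006,"spin":0},{"dx":0,"dy":0,"dz":0.006,"spin":0},{"dx":0,"dy":0,"dz":0.006,"spin":0},{"dx":0,"dy":0,"dz":0.004,"spin":0}]'>/dev/null;python3 ok.py;python3 -m crank '[{"dx":0,"dy":0,"dz":0,"spin":0},{"dx":0,"dy":0,"dz":0,"spin":0}]'>/dev/null;python3 ok.py
python3 - <<'E'
from rig import vision;import cv2,numpy as np
p,d=vision.read_camera('scene');cv2.imwrite('pics/s2.png',p[:,:,::-1])
cv2.imwrite('pics/s2c.png',cv2.resize(p[210:310,300:420,::-1],None,fx=6,fy=6,interpolation=cv2.INTER_CUBIC))
E
```

```text
13.075 [0.5251 0.0806 0.0746] [0.23 3.84 6.12]
13.325 [0.5251 0.0799 0.0746] [-0.13 -0.02  5.48]
```

View pics/s2c.png

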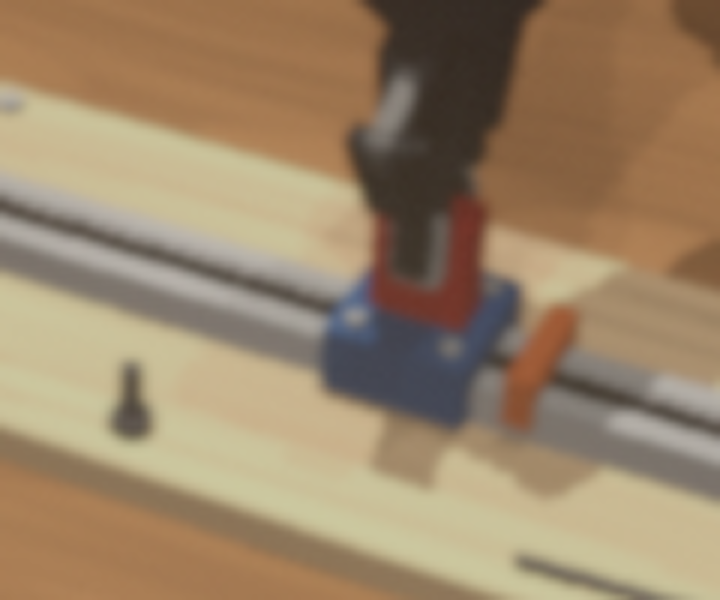

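The crop shows the carriage and marker separated by a clear gap (carriage's near front edge at about (470,350), marker's near face at about (508,375)), estimated at 14 mm. I back off 6 mm more.

```bash

python3 -m crank '[{"dx":0,"dy":0,"dz":0.003,"spin":0},{"dx":0,"dy":0,"dz":0.003,"spin":0},{"dx":0,"dy":0,"dz":0,"spin":0},{"dx":0,"dy":0,"dz":0,"spin":0}]'>/dev/null;python3 ok.py
python3 - <<'E'
from rig import vision;import cv2,numpy as np
p,d=vision.read_camera('scene');cv2.imwrite('pics/s3.png',p[:,:,::-1])
cv2.imwrite('pics/s3c.png',cv2.resize(p[245:290,340:400,::-1],None,fx=12,fy=12,interpolation=cv2.INTER_CUBIC))
E
```

```text
13.875 [0.525  0.0742 0.0746] [-0.36  1.22  6.28]
```

View pics/s3c.png

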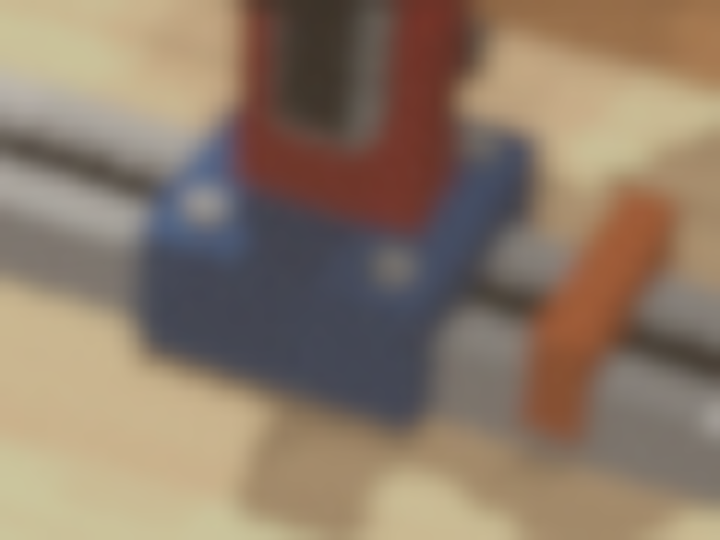

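```bash
python3 - <<'E'
from h import *
Z=lambda u,v:(340+(u+.5)/12-.5,245+(v+.5)/12-.5)
r=np.array([.0105,1,0])
for n,k,z in[('c near',(435,318),.053),('c far',(532,142),.053),('c back near',(150,238),.053),('m near nf',(532,325),.052),('m far nf',(614,182),.052),('m near ff',(595,350),.052),('m far ff',(675,200),.052)]:
    p=at('scene',*Z(*k),z);print(n,p.round(4),(p@r).round(4))
E
```

```text
c near [0.5573 0.1057 0.053 ] 0.1116
c far [0.4974 0.1031 0.053 ] 0.1083
c back near [0.5594 0.0471 0.053 ] 0.0529
m near nf [0.5498 0.1228 0.052 ] 0.1285
m far nf [0.501  0.1217 0.052 ] 0.127
m near ff [0.5514 0.1362 0.052 ] 0.1419
m far ff [0.501  0.1345 0.052 ] 0.1397
```

Image gap is about 18 mm and the force-based estimate about 20. I'll release, lift off, then check from above, clear of the arm.

```bash

python3 -m crank '[{"dx":0,"dy":0,"dz":0,"spin":0},{"dx":0,"dy":0,"dz":0,"spin":0},{"dx":0,"dy":0,"dz":0,"spin":0},{"dx":0,"dy":0,"dz":0,"spin":0},{"dx":0,"dy":0,"dz":0,"spin":0}]' 1;python3 -m crank '[{"dx":-0.02,"dy":0,"dz":0,"spin":0},{"dx":-0.03,"dy":0,"dz":0,"spin":0},{"dx":-0.03,"dy":0,"dz":0,"spin":0},{"dx":-0.03,"dy":0,"dz":0,"spin":0},{"dx":-0.03,"dy":0,"dz":0,"spin":0}]'; python3 -m crank '[{"dx":0,"dy":0,"dz":0.05,"spin":0},{"dx":0,"dy":0,"dz":0.05,"spin":0},{"dx":0,"dy":0,"dz":0.05,"spin":0},{"dx":0,"dy":0,"dz":0.05,"spin":0},{"dx":0,"dy":0,"dz":0.05,"spin":0}]';
python3 - <<'E'
from rig import vision;import cv2,numpy as np
o=[]
for n,(a,b,c,d) in(('scene',(235,295,335,405)),('top',(225,285,230,300))):
    P=np.mean([vision.read_camera(n)[0].astype(float) for _ in range(4)],0).astype('uint8')
    o.append(cv2.resize(P[a:b,c:d,::-1],(400,int(400*(b-a)/(d-c))),interpolation=cv2.INTER_CUBIC))
    cv2.imwrite(f'pics/{n}4.png',P[:,:,::-1])
cv2.imwrite('pics/f.png',np.hstack(o))
E
```

```text
clock: 14.55
ee_pos: [0.5248, 0.0718, 0.0743]
tool_rot: [[-0.0, 1.0, -0.011], [-0.0, -0.011, -1.0], [-1.0, -0.0, 0.0]]
ft_force: [-0.4, 0.8, 0.5]
opening: 0.0854
clock: 15.18
ee_pos: [0.5245, 0.0718, 0.2152]
tool_rot: [[-0.0, 1.0, -0.011], [0.0, -0.011, -1.0], [-1.0, -0.0, -0.0]]
ft_force: [0.4, 0.2, 0.1]
opening: 0.0853
clock: 15.8
ee_pos: [0.5218, -0.1796, 0.2144]
tool_rot: [[0.0, 1.0, -0.011], [0.0, -0.011, -1.0], [-1.0, 0.0, -0.0]]
ft_force: [0.6, -0.1, -0.2]
opening: 0.0858
```

View pics/f.png

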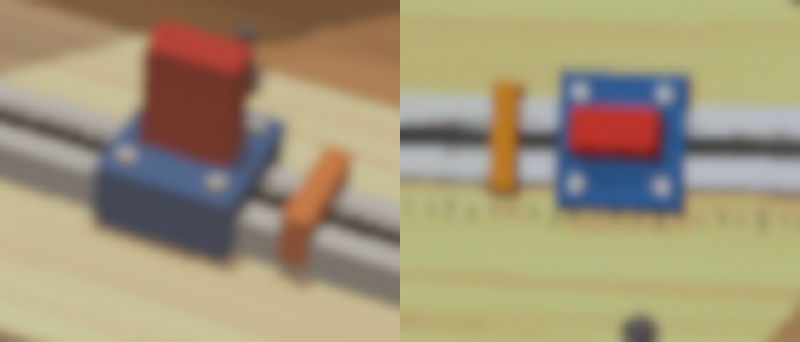

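Released, arm clear. Top crop: carriage spans x≈557–689 and marker ≈491–519. I measure this sub-pixel.

```bash
python3 - <<'E'
from h import *
import cv2
def meas(f):
    p=cv2.imread(f).astype(float)
    B,G,R=p[...,0],p[...,1],p[...,2]
    def edges(sig,rows,lo,hi):
        out=[]
        for r in rows:
            s=sig[r,lo:hi];h=(s.max()+np.median(np.r_[s[:4],s[-4:]]))/2;i=np.nonzero(s>h)[0];a,b=i[0],i[-1]
            out.append((lo+a-(s[a]-h)/(s[a]-s[a-1]),lo+b+(s[b]-h)/(s[b]-s[b+1])))
        return np.median(out,0)
    return B-R,R-B,edges
for f,cr,mr in(('pics/top0.png',(300,350),(272,296)),('pics/top4.png',(315-3-0,362),(305,330))):
    pass
bl,og,e=meas('pics/top4.png')
# carriage edges on rows of blue near/far borders, marker on its middle rows
for rows in((239,240),(258,259,260)):
    c=e(bl,rows,252,358 if 0 else 295+0);print('carr px',c,[at('top',u,rows[0],.053)[:2] for u in c])
m=e(og,(241,242,243,253,254,255),240,256);print('mark px',m,[at('top',u,248,.052)[:2] for u in m])
E
```

```text
carr px [257.83680556 279.65019894] [array([0.55076035, 0.10266025]), array([0.55226183, 0.04373395])]
carr px [257.05769231 278.73863636] [array([0.49920242, 0.10284447]), array([0.50068459, 0.04450732])]
mark px [245.76645047 249.76864496] [array([0.52559031, 0.13440984]), array([0.52586503, 0.12361374])]
```

Top view: the centres are 55.6 mm apart, so the gap is 19.6 mm; directly face to face it is about 20.9 mm. Both agree with the force-based estimate of 19.4–21 mm. Handing in.

```bash
python3 -c "
from rig import order,readout
print(readout.state()['clock'],order.hand_in())"
```

```text
the job is handed in; nothing more can be done
16.2 None
```

I slid the carriage by its red grip so it pushed the marker into the tight spot, then backed it off to a gap of about 20 mm and let go. I handed the job in at 16.2 s, and it reported no verdict.

- **Tight spot:** the push rose from a steady 4 N or so to about 11 N. The highest reading was 11.7 N, well under the 20 N limit. Extrapolating the rise puts the start of binding with the carriage centre at about y = 0.0935 m.
- **Gap:**
  - The top view after release gives 19.6 mm from the centres, or about 20.9 mm face to face.
  - The force-based estimate, 19.4–21 mm, agrees.
  - The rougher scene-camera reading, taken before release, gave about 18 mm. I put that down to edge-picking error and did not correct for it.
- **Release:** the arm relaxed about 2 mm as the grip opened. The top view puts the carriage centre at about y = 0.0734 m, which matches where I let go, so it did not move measurably.
- **Other things:** the gripper touched only the grip and was well clear at the end. I did not measure the other items again afterwards. The rows after my first command were refused for missing keys, so nothing moved.

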